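# Unlock the print carriage and push it home under the magnifier

### The arm

A 6-joint arm with a two-finger parallel gripper is mounted at the origin on the work surface. World frame = base frame: x ahead of the robot, y to its left, z up, the work surface at z = 0. Lengths are in mm, angles in rad, forces in N, time in s.
With the tool pointing down it reaches from about 275 to 750 mm from the base axis. Payload 10.2 kg.
Tool frame: the origin (TCP) lies between the finger pads; the fingertips stand 11 mm ahead of it and the grasp point (between the pads) lies 8 mm behind it; z points along the fingers, y is the line along which they close (so a half turn about z gives the same grasp; the last joint's range is limited). The gripper opens to 85 mm and grips with 20 to 120 N. Pads are 22 mm wide; open, the fingers measure 114 mm over their backs; the gripper's body (76 mm by 85 mm) begins 54 mm behind the grasp point. The pads swing forward as they close: fully open they stand 13 mm farther back than shut.
Start: joints at [-1.528, 0.313, 1.498, -0, 1.331, -0.223], TCP at [137.894, -506.573, 242.294] pointing down, gripper open.
Joint ranges: [-2.94, 2.94], [-0.97, 2.17], [0.19, 2.56], [-1.23, 4.37], [0.02, 3.11], [-2.88, 2.88]. Speed limits (rad/s): [2.39, 2.39, 3.01, 3.14, 3.14, 3.14].

### API

Orientations are given as a unit quaternion [w, x, y, z].
In Python, from rig import sense, eyes, finish_job gives the robot as it stands.
- The arm moves only by the shell command python3 -m jog 'ROWS' [FORCE]. ROWS is JSON, a list of rows, each a list of 7 numbers: the shift along the tool's x, y, z in m, then the turn, a rotation vector about the tool's x, y, z in rad, then the finger opening in m, from 0 to 0.0854. In form: [[dx, dy, dz, rx, ry, rz, gripper], ...]. A call has 1 to 5 rows; each row shifts and turns the commanded pose from where the row before left it, along the tool's axes as they then stand; what a row does not reach is not made up. A row lasts 1/10 s, in which the tool goes at most 50 mm and 8.59 degrees, less where a joint would pass 70% of its speed; a pose out of reach is approached as far as the arm can. A call is refused whole if a number of a shift passes 0.05 or a number of a turn 0.15, either way. A call with a gripper value outside its range is refused whole. The fingers move at their own pace and stop on an object; FORCE is the grip in N (left out, the last holds). Time passes only in rows, so rows that do not move let the fingers close. It gives the time, the measured TCP pose, the force, the opening and the grip force at its end, in the units of the state.
- sense(): the state, without advancing time (a new reading comes with each control period).
- eyes.capture(name): name is "scene" or "top" or "wrist"; returns the picture (384x512x3 uint8, red, green, blue); there is no depth.
- eyes.calibration(name): a dict with "fx", "fy", "cx", "cy" (pixels), "dist" ([k1, k2, p1, p2, k3] as OpenCV has them; the pictures are not rectified), "cam_to_world" (4x4, takes a point from camera to world coordinates); the wrist camera has in their place "mount" (4x4, takes a point from camera to tool coordinates, whose origin is the TCP and whose axes are the flange's). Camera axes: x right, y down, z forward; pixel columns grow to the right and rows downward; lengths in mm; the calibration is good to about 2 mm. A picture is of the moment at which its call begins: read the wrist's pose just before it. calibration takes no time and is no camera call.
- finish_job(): hands the job in; it is judged then, once.
The state is a dict: "time_s": time; "joints": joint angles; "dq": joint speeds; "tau": joint torques, N m; "eef_pos": TCP position; "ee_rot": TCP orientation; "force": force on the tool from outside, world axes, zero at the start; "wrist_torque": the same for the moment, N m; "grip_width": opening from 0.0 (shut) to 1.0 (fully open); "grip_force": force on a finger pad.
Only numpy, scipy, OpenCV 4.12 (cv2) and the standard library are available. Lean on these libraries where they do the work, as an engineer would, in place of code of your own. Each camera call takes 0.05 s, during which the arm holds its last target. There are 200 camera calls.

### The job

The carriage with the fingerprint card is locked in the specimen viewer's guide. With a fingertip on its knurled rim, roll the locking ring loose (anticlockwise seen from above) by two full turns and leave it there, then push the carriage by its tab along the guide until it is fully home against the stop under the magnifier. Grasp and lift nothing, and leave everything else on the table where it stands.

Things in the scene. Friction and masses are not known exactly. Their poses are not given: they have to be found in the camera images.
- viewer: fixed specimen viewer: grey base plate 100 x 312 x 6 mm (its y -142 to +170 mm) with a guide along y. Origin on the table under the locking ring's axis, z up; the carriage slides home towards +y. Rails at x = 33 to 42 mm either side, tops 20 mm high. A bridge (y -15 to +15 mm, x -56 to +56 mm, top 50 mm high) carries the ring. The table is free for 50 mm behind the base plate's rear (-y) end.
- ring (a joint): angle of the locking ring, rad: 0 = screwed fully down, where it always starts; grows as it is loosened, anticlockwise from above; one turn = 6.283. It can turn 3.5 turns and stays where it is left. It takes about 1.1 N along the rim: a fingertip pressed sideways on the rim with 4 to 10 N rolls it round.
- ring_axis (a point): fixed point on the locking ring's axis, mid-height of its rim, 61 mm above the table, axes as the viewer's. The aluminium ring is 92 mm across over its knurled rim (36 upright ribs standing out 2 mm), lies flat on the bridge 51 to 71 mm above the table, and is too wide to grip. Within 83 mm of the axis only the ring and its pin stand higher than 50 mm, so a finger can pass all round.
- ring_mark (a point): the raised dark steel bar on the ring's top face, 16 x 5 x 3 mm, 36 mm from the axis, 74 mm above the table; it turns with the ring and lies on the viewer's -x side when the ring is fully down and after each full turn.
- pin_top (a point): top of the 10 mm steel lock pin on the ring's axis, 74 mm above the table at first. The ring itself does not rise; it lifts the pin 3.8 mm a turn. The pin's foot starts 6 mm deep in a 16 mm square hole of the carriage and is clear of it after about 1.6 turns.
- carriage: loose aluminium carriage, plate 62 x 220 x 8 mm (its y -130 to +90 mm), 0.25 to 0.5 kg, in the guide with 2 mm play each side. Origin at its underside (6 mm above the table) in the middle of the pin hole; axes as the viewer's. Starts at the viewer's y = 0 (within 2 mm; locked, it moves about 3 mm); home it is at y = +70 mm. Slides with 1 to 4 N.
- tab (a point): centre of the carriage's upright push tab, 10 mm thick along y, 40 mm wide along x, 120 mm behind the carriage's origin, 14 to 47 mm above the table; this point is 36 mm above the table. Push its rear (-y) face; behind that are 5 mm of carriage plate (14 mm high), then base plate (6 mm high).
- stop (a point): middle of the end stop's face, at the viewer's y = +160 mm, 16 mm above the table; the stop is 26 mm high. Home, the carriage's front edge touches it, under a magnifier ring 75 mm across (centre at y = +130 mm, top 71 mm high, on two posts).
- powder_jar: bystander: closed grey jar with black screw lid, 66 mm across, 55 mm high, standing beside the viewer. Origin at its underside centre.
- tape_roll: bystander: roll of white lifting tape lying flat, 84 mm across, 48 mm high. Origin at its underside centre.
- tape_small: bystander: small roll of clear tape lying flat, 60 mm across, 25 mm high. Origin at its underside centre.
- cup: bystander: white plastic cup, 68 mm across, 70 mm high. Origin at its underside centre.
- glass_jar: bystander: open glass jar, 68 mm across, 105 mm high. Origin at its underside centre.
- brush: bystander: flat brush lying on the table across the guide's rear end, about 75 mm beyond the base plate. Origin at its underside, near the middle.
- screwdriver: bystander: screwdriver lying on the table across the guide's front end, about 70 mm beyond the base plate. Origin at its underside, near the middle.
Mind the look-alikes: they are no part of the job. Leave any green look-alike of the carriage alone.

How it is judged (in metres and radians):
On the way, in this order (a step that is already met when the one before it is completed fails the run):
1. the ring is loosened by two full turns while the carriage is still at its locked place (value of joint ring above 11.519 rad and y of carriage in the frame of viewer below 0.008 m), for 0.2 s.
2. the carriage is pushed home (y of carriage in the frame of viewer above 0.066 m), for 0.2 s.
At the end, for the whole second after the job is handed in: The ring stands at two full turns from fully down (within a sixth of a turn either way) and at rest; the carriage lies flat in its guide, at rest, within 4 mm of the end stop (value of joint ring between 11.519 and 13.614 rad and y of carriage in the frame of viewer above 0.066 m and height (world z) of carriage below 0.01 m and angle between carriage's own z axis and vertical below 0.05 rad and linear speed of carriage below 0.01 m/s and velocity of joint ring between -0.05 and 0.05 rad/s); the robot touches nothing.
It fails at once if the carriage is lifted (10 mm) or tipped out of its guide (height (world z) of carriage above 0.016 m or angle between carriage's own z axis and vertical above 0.2 rad).
It fails at once if a bystander is moved by more than 20 mm (distance of any of powder_jar, tape_roll, tape_small, cup, glass_jar, brush, screwdriver from where it was at the start of the episode above 0.02 m).
It fails at once if the tab is taken between the fingers (y of the grasp point in the frame of tab between -0.006 and 0.006 m and x of the grasp point in the frame of tab between -0.025 and 0.025 m and z of the grasp point in the frame of tab below 0.024 m and contact force between the fingers and carriage above 1 N).
It also fails if it takes over 72 s, if anything falls off the work surface, if the arm or the gripper's body presses on something with over 40 N, if the wrist force passes 120 N, or if a joint passes its speed limit or range.

## Working session

There is one attempt and no reset: what is moved stays moved. The work goes in short steps, Python scripts to look and compute and a shell command to move; the robot and the scene stay as the last step left them, time stands still between calls to the robot, and variables do not carry over. Pictures are saved under pics/ and viewed, at most 10 in all, crops included, and the job is handed in when it is done.

```bash
mkdir -p pics; ls
python3 - <<'E'
from rig import sense,eyes
import cv2,json
print(sense())
for n in("scene","top"):
    cv2.imwrite(f"pics/{n}0.png",eyes.capture(n)[:,:,::-1]); print(n,eyes.calibration(n))
print(eyes.calibration("wrist"))
E
```

```text
pics
{'time_s': 0.0, 'joints': array([-1.52843174e+00,  3.13431191e-01,  1.49846324e+00,  7.33414169e-06,
        1.33098047e+00, -2.23404320e-01]), 'dq': array([ 6.34100801e-04,  8.48661680e-04, -1.56600627e-03,  2.54776076e-04,
       -1.85909004e-05,  3.61731276e-04]), 'tau': array([-5.68370558e-05, -4.12265646e+01, -2.59738773e+01, -2.24227683e-04,
        4.15655828e-03, -1.57890111e-05]), 'eef_pos': array([ 137.86891571, -506.31649416,  241.73484082]), 'ee_rot': array([-6.38179798e-04,  9.91183758e-01,  1.32492820e-01,  6.15024578e-05]), 'force': array([-0.28149069, -0.38506498,  0.88886947]), 'wrist_torque': array([-0.0074599 ,  0.00223294, -0.04661082]), 'grip_force': 0.0, 'grip_width': 0.9973659554410653}
scene {'fx': 389.25819756195114, 'fy': 389.25819756195114, 'cx': 255.03528495650883, 'cy': 198.10226760855767, 'dist': array([-0.00804406,  0.        ,  0.        ,  0.        ,  0.        ]), 'cam_to_world': array([[-3.40957187e-01,  7.91451913e-01, -5.07298795e-01,
         1.01571277e+03],
       [ 9.40077831e-01,  2.86266947e-01, -1.85215836e-01,
         2.13935253e+02
[... 556 characters left out ...]
  [ 2.34163208e-03, -1.97206250e-01, -9.80359226e-01,
         8.77699129e+02],
       [ 0.00000000e+00,  0.00000000e+00,  0.00000000e+00,
         1.00000000e+00]])}
{'fx': 279.6629973659266, 'fy': 279.6629973659266, 'cx': 257.8529634881282, 'cy': 189.6143335127265, 'dist': array([-0.02551814,  0.        ,  0.        ,  0.        ,  0.        ]), 'mount': array([[ 1.19553497e-03, -9.44882864e-01, -3.27406388e-01,
         8.34370691e+01],
       [ 9.99999227e-01,  1.01797888e-03,  7.13679564e-04,
         1.00089391e+00],
       [-3.41050804e-04, -3.27406989e-01,  9.44883351e-01,
        -1.31554334e+02],
       [ 0.00000000e+00,  0.00000000e+00,  0.00000000e+00,
         1.00000000e+00]])}
```

View pics/top0.png

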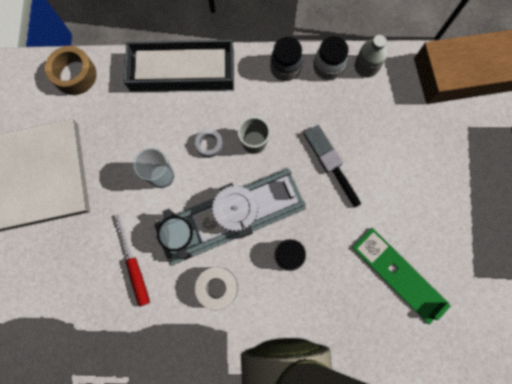

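View pics/scene0.png

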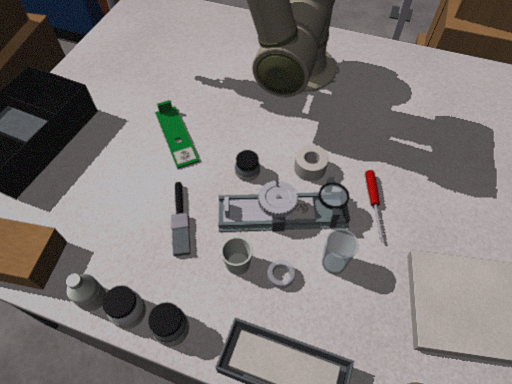

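Top view: ring at about (235,208), tab end at right (~(285,187)), magnifier at (175,233), and the green decoy is at lower right. The scene view agrees with this. I'll crop the top view and cast rays.

```bash
cat > h.py <<'E'
import numpy as np,cv2
from rig import sense,eyes
from scipy.spatial.transform import Rotation as R
def cam(n,s=None):
    c=eyes.calibration(n); K=np.array([[c['fx'],0,c['cx']],[0,c['fy'],c['cy']],[0,0,1]])
    if 'mount' in c:
        T=np.eye(4);q=s['ee_rot'];T[:3,:3]=R.from_quat([q[1],q[2],q[3],q[0]]).as_matrix();T[:3,3]=s['eef_pos'];T=T@c['mount']
    else: T=c['cam_to_world']
    return K,np.array(c['dist']),T
def px2w(C,uv,z):
    K,d,T=C;p=cv2.undistortPoints(np.array(uv,float).reshape(-1,1,2),K,d).reshape(-1,2)
    r=np.c_[p,np.ones(len(p))]@T[:3,:3].T; o=T[:3,3]
    return o+r*((z-o[2])/r[:,2])[:,None]
def w2px(C,X):
    K,d,T=C;X=(np.array(X,float).reshape(-1,3)-T[:3,3])@T[:3,:3]
    return cv2.projectPoints(X,np.zeros(3),np.zeros(3),K,d)[0].reshape(-1,2)
E
python3 - <<'E'
import cv2
im=cv2.imread("pics/top0.png")
cv2.imwrite("pics/topc.png",cv2.resize(im[160:270,145:315],(765,495),interpolation=cv2.INTER_CUBIC))
im=cv2.imread("pics/scene0.png")
cv2.imwrite("pics/scc.png",cv2.resize(im[165:245,205:365],(800,400),interpolation=cv2.INTER_CUBIC))
E
```

```text
(no output)
```

View pics/topc.png

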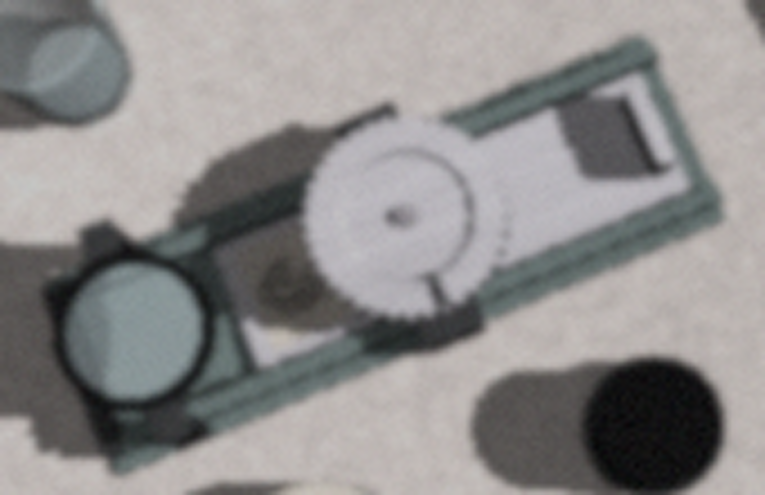

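View pics/scc.png

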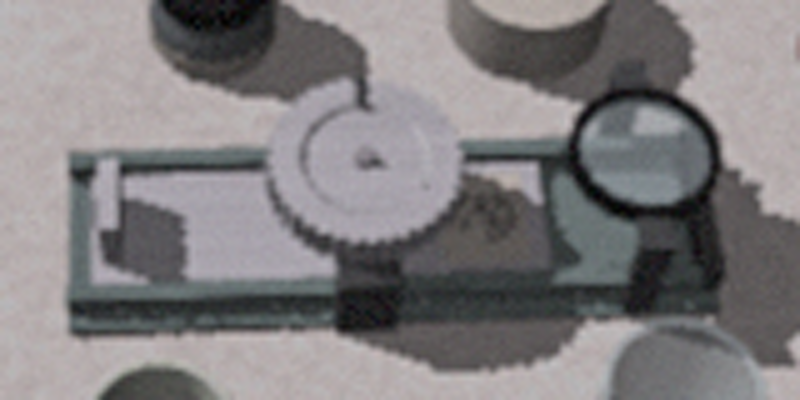

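```bash
cat > a.py <<'E'
from h import *
Ct,Cs=cam("top"),cam("scene")
t=lambda *p:[(145+x/4.5,160+y/4.5) for x,y in p]
s=lambda *p:[(205+x/5,165+y/5) for x,y in p]
print("ring",px2w(Ct,t((405,215)),71),px2w(Cs,s((365,156)),71))
print("pin",px2w(Ct,t((402,213)),74),px2w(Cs,s((368,157)),74))
print("mag",px2w(Ct,t((136,331)),70),px2w(Cs,s((645,148)),70))
print("mark",px2w(Ct,t((437,290)),74),px2w(Cs,s((363,90)),74))
print("tabtop",px2w(Ct,t((645,136)),47),px2w(Cs,s((107,160)),47))
print("bystander jar",px2w(Ct,t((652,425)),55), "tape",px2w(Ct,[(216,288)],48),"cup",px2w(Ct,[(254,132)],70),"small",px2w(Ct,[(208,142)],25),"glass",px2w(Ct,[(150,162)],105),px2w(Cs,[(340,240)],105))
E
python3 a.py
```

```text
ring [[536.72205368  96.08995602  71.        ]] [[539.35569003  96.3417594   71.        ]]
pin [[537.13936607  97.24510829  74.        ]] [[541.30708206  98.27472591  74.        ]]
mag [[487.57448222 214.3587565   70.        ]] [[490.47358657 216.61242358  70.        ]]
mark [[502.7399865   82.19613207  74.        ]] [[506.48322897  84.45252745  74.        ]]
tabtop [[575.4572311  -13.16777221  47.        ]] [[567.97890562 -21.90623443  47.        ]]
bystander jar [[443.40465837 -11.34713947  55.        ]] tape [[380.78927921 136.10126902  48.        ]] cup [[695.11540884  55.64860365  70.        ]] small [[690.40878625 156.21992867  25.        ]] glass [[624.68037871 259.71863242 105.        ]] [[619.45115959 254.55921484 105.        ]]
```

Ring axis ≈ (538.5, 96.7) and viewer yaw ≈ 22.6° (+y points to (-0.385, 0.923)). The plan is to close the fingers and go round the rim with the tool's +x side facing the axis, turning with the rim. First I turn the wrist and shut the gripper.

```bash
python3 -m jog '[[0,0,0,0,0,0.15,0],[0,0,0,0,0,0.15,0],[0,0,0,0,0,0.15,0],[0,0,0,0,0,0.15,0],[0,0,0,0,0,0.15,0]]' 60
python3 -m jog '[[0,0,0,0,0,0.15,0],[0,0,0,0,0,0.15,0],[0,0,0,0,0,0,0]]'
cat > st.py <<'E'
from h import *
import sys
s=sense();q=s['ee_rot'];M=R.from_quat([q[1],q[2],q[3],q[0]]).as_matrix()
C=np.array([538.5,96.7]); p=s['eef_pos'];X=M[:,0]
if len(sys.argv)>2: C=np.array([float(a) for a in sys.argv[1:3]])
d=p[:2]-C
print('t',round(s['time_s'],2),'p',p.round(1),'psi',np.arctan2(X[1],X[0]).round(3),'j6',s['joints'][5].round(3),'F',s['force'].round(1),'F tool',(M.T@s['force']).round(1))
print('r',np.hypot(*d).round(1),'polar',np.arctan2(d[1],d[0]).round(3),'grip',round(s['grip_width'],3),'axis in tool mm',(M.T@np.r_[C-p[:2],0]).round(1),'tilt',M[:,2].round(3))
E
python3 st.py
```

```text
time_s: 0.6
eef_pos: [137.9, -506.4, 241.9]
ee_rot: [-0.0, 0.97, -0.243, -0.0]
force: [0.2, -0.2, -0.6]
grip_width: 0.142
grip_force: 0.0
time_s: 0.9
eef_pos: [137.9, -506.4, 242.0]
ee_rot: [-0.0, 0.924, -0.383, -0.0]
force: [-0.5, -0.3, -0.4]
grip_width: 0.002
grip_force: 0.0
t 0.9 p [ 137.9 -506.4  242. ] psi -0.786 j6 0.828 F [-0.5 -0.3 -0.4] F tool [-0.1  0.5  0.4]
r 724.1 polar -2.157 grip 0.002 axis in tool mm [-1.433e+02 -7.097e+02  4.000e-01] tilt [-0.     0.001 -1.   ]
```

```bash
R='python3 -m jog'
python3 -m jog '[[-0.015,-0.047,0,0,0,0,0],[-0.015,-0.047,0,0,0,0,0],[-0.015,-0.047,0,0,0,0,0],[-0.015,-0.047,0,0,0,0,0],[-0.015,-0.047,0,0,0,0,0]]' >/dev/null
python3 -m jog '[[-0.015,-0.047,0,0,0,0,0],[-0.015,-0.047,0,0,0,0,0],[-0.015,-0.047,0,0,0,0,0],[-0.015,-0.047,0,0,0,0,0],[-0.015,-0.047,0,0,0,0,0]]' >/dev/null
python3 -m jog '[[-0.015,-0.047,0,0,0,0,0],[-0.015,-0.047,0,0,0,0,0],[-0.015,-0.047,0,0,0,0,0],[-0.015,-0.047,0,0,0,0,0],[-0.015,-0.047,0,0,0,0,0]]' >/dev/null
python3 -m jog '[[0,0,0.02,0,0,0,0],[0,0,0.02,0,0,0,0],[0,0,0.02,0,0,0,0],[0,0,0,0,0,0,0],[0,0,0,0,0,0,0]]'
python3 st.py
python3 - <<'E'
from h import *
s=sense(); im=eyes.capture("wrist");cv2.imwrite("pics/w1.png",im[:,:,::-1])
C=cam("wrist",s)
print(w2px(C,[[538.5,96.7,74],[505.3,82.9,74],[584.7,-14,47]]).round(0))
E
```

```text
time_s: 2.9
eef_pos: [476.7, 151.4, 182.8]
ee_rot: [-0.0, 0.925, -0.381, 0.0]
force: [0.2, 0.2, 0.3]
grip_width: -0.003
grip_force: 0.0
t 2.9 p [476.7 151.4 182.8] psi -0.782 j6 2.426 F [0.2 0.2 0.3] F tool [-0.  -0.3 -0.3]
r 82.5 polar 2.417 grip -0.003 axis in tool mm [82.4 -4.7  0. ] tilt [ 0. -0. -1.]
[[250.  96.]
 [290. 114.]
 [308. -50.]]
```

View pics/w1.png

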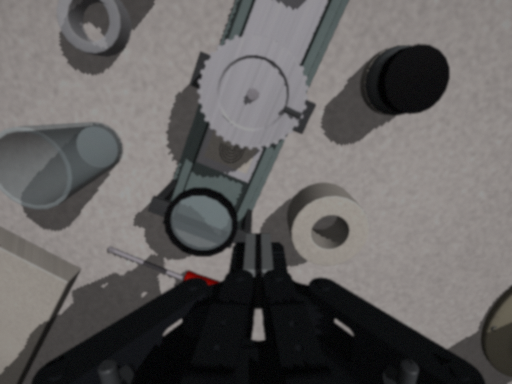

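The wrist view shows the pin at (252,96), against (250,96) predicted, and the mark at (296,112). The axis estimate holds. I descend at r≈72 and approach to touch.

```bash
python3 -m jog '[[0.010,-0.005,0.01,0,0,0,0],[0,0,0.03,0,0,0,0],[0,0,0.03,0,0,0,0],[0,0,0.03,0,0,0,0],[0,0,0.016,0,0,0,0]]' >/dev/null
python3 -m jog '[[0.004,0,0,0,0,0,0],[0.004,0,0,0,0,0,0],[0,0,0,0,0,0,0],[0,0,0,0,0,0,0]]'
python3 st.py
python3 -m jog '[[0.002,0,0,0,0,0,0],[0,0,0,0,0,0,0]]'>/dev/null;python3 st.py
python3 -m jog '[[0.002,0,0,0,0,0,0],[0,0,0,0,0,0,0]]'>/dev/null;python3 st.py
python3 -m jog '[[0.001,0,0,0,0,0,0],[0,0,0,0,0,0,0]]'>/dev/null;python3 st.py
```

```text
time_s: 3.85
eef_pos: [493.5, 142.2, 67.4]
ee_rot: [-0.0, 0.924, -0.382, 0.001]
force: [0.7, 0.1, -0.2]
grip_width: -0.004
grip_force: 0.0
t 3.85 p [493.5 142.2  67.4] psi -0.784 j6 2.407 F [ 0.7  0.1 -0.2] F tool [ 0.4 -0.6  0.2]
r 64.0 polar 2.351 grip -0.004 axis in tool mm [64.   0.4  0.1] tilt [ 0.002  0.    -1.   ]
t 4.05 p [494.5 140.8  66.7] psi -0.784 j6 2.404 F [ 0.3  0.7 -0.1] F tool [-0.3 -0.7  0.1]
r 62.3 polar 2.355 grip -0.001 axis in tool mm [62.3  0.1  0. ] tilt [ 0.001  0.    -1.   ]
t 4.25 p [495.8 139.3  66.3] psi -0.784 j6 2.401 F [-0.4  0.3  1. ] F tool [-0.5  0.1 -1. ]
r 60.3 polar 2.358 grip -0.0 axis in tool mm [60.3 -0.   0. ] tilt [ 0. -0. -1.]
t 4.45 p [496.4 138.7  66.3] psi -0.784 j6 2.4 F [-0.6  0.4  0.6] F tool [-0.7  0.1 -0.6]
r 59.4 polar 2.358 grip -0.0 axis in tool mm [59.4 -0.   0. ] tilt [ 0. -0. -1.]
```

```bash
for i in 1 2 3 4; do :; done
python3 -m jog '[[0.001,0,0,0,0,0,0],[0,0,0,0,0,0,0]]'>/dev/null;python3 st.py
python3 -m jog '[[0.001,0,0,0,0,0,0],[0,0,0,0,0,0,0]]'>/dev/null;python3 st.py
python3 -m jog '[[0.0005,0,0,0,0,0,0],[0,0,0,0,0,0,0]]'>/dev/null;python3 st.py
```

```text
t 4.65 p [497.1 138.   66.3] psi -0.784 j6 2.398 F [ 0.2 -0.5 -1.1] F tool [0.4 0.2 1.1]
r 58.5 polar 2.358 grip 0.002 axis in tool mm [58.5 -0.  -0. ] tilt [-0.  0. -1.]
t 4.85 p [497.8 137.3  66.3] psi -0.784 j6 2.397 F [-0.6 -0.5  0.5] F tool [-0.   0.8 -0.5]
r 57.5 polar 2.358 grip -0.0 axis in tool mm [57.5 -0.   0. ] tilt [ 0. -0. -1.]
t 5.05 p [498.2 136.9  66.3] psi -0.784 j6 2.396 F [ 0.5 -0.3  0.1] F tool [ 0.6 -0.1 -0.1]
r 57.0 polar 2.358 grip -0.0 axis in tool mm [57. -0.  0.] tilt [ 0.  0. -1.]
```

```bash
python3 -m jog '[[0.001,0,0,0,0,0,0],[0,0,0,0,0,0,0]]'>/dev/null;python3 st.py
python3 -m jog '[[0.001,0,0,0,0,0,0],[0,0,0,0,0,0,0]]'>/dev/null;python3 st.py
python3 -m jog '[[0.0005,0,0,0,0,0,0],[0,0,0,0,0,0,0]]'>/dev/null;python3 st.py
```

```text
t 5.25 p [498.9 136.2  66.3] psi -0.784 j6 2.395 F [-0.8  1.  -0.4] F tool [-1.2 -0.1  0.4]
r 55.9 polar 2.357 grip -0.001 axis in tool mm [55.9  0.   0. ] tilt [ 0. -0. -1.]
t 5.45 p [499.2 135.8  66.2] psi -0.784 j6 2.393 F [-2.   2.6  1.5] F tool [-3.2 -0.5 -1.5]
r 55.4 polar 2.359 grip 0.0 axis in tool mm [55.4 -0.1 -0.1] tilt [-0.001  0.001 -1.   ]
t 5.65 p [499.3 135.7  66.2] psi -0.784 j6 2.393 F [-4.5  5.5  2.4] F tool [-7.1 -0.7 -2.4]
r 55.4 polar 2.359 grip 0.004 axis in tool mm [55.4 -0.1 -0.1] tilt [-0.001  0.001 -1.   ]
```

Contact at r≈55.5 mm, with stiffness of a few N/mm. I start rolling, watching the radial force.

```bash
python3 -m jog '[[0.0004,0.0066,0,0,0,-0.12,0],[0.0004,0.0066,0,0,0,-0.12,0],[0.0004,0.0066,0,0,0,-0.12,0]]'>/dev/null;python3 st.py
python3 -m jog '[[0.0004,0.0066,0,0,0,-0.12,0],[0.0004,0.0066,0,0,0,-0.12,0],[0.0004,0.0066,0,0,0,-0.12,0]]'>/dev/null;python3 st.py
```

```text
t 5.95 p [487.7 119.3  66.2] psi -0.419 j6 1.995 F [-4.6  2.8  3.6] F tool [-5.4 -0.7 -3.6]
r 55.6 polar 2.723 grip 0.002 axis in tool mm [55.6 -0.  -0.1] tilt [-0.002  0.001 -1.   ]
t 6.25 p [482.7  99.8  66.1] psi -0.059 j6 1.595 F [-5.8  2.   4.1] F tool [-5.9 -1.7 -4.1]
r 55.9 polar 3.086 grip 0.001 axis in tool mm [55.9 -0.2 -0.2] tilt [-0.003  0.    -1.   ]
```

```bash
python3 -m jog '[[0.0004,0.0066,0,0,0,-0.12,0],[0.0004,0.0066,0,0,0,-0.12,0],[0.0004,0.0066,0,0,0,-0.12,0],[0.0004,0.0066,0,0,0,-0.12,0]]'>/dev/null;python3 st.py
cat > mk.py <<'E'
from h import *
import sys
# ring angle from dark bar in wrist view: dark pixels on annulus r 31..41 at z 74 about axis
C=np.array([538.5,96.7]);yaw=np.radians(22.6)
s=sense();im=eyes.capture(sys.argv[1] if len(sys.argv)>1 else "wrist");cam_=cam(sys.argv[1] if len(sys.argv)>1 else "wrist",s)
g=cv2.cvtColor(im,cv2.COLOR_RGB2GRAY)
a=np.radians(np.arange(0,360,1.));best=[]
for x in a:
    pts=[[C[0]+r*np.cos(x),C[1]+r*np.sin(x),74] for r in (31,34,37,40)]
    p=w2px(cam_,pts)
    ok=((p>[2,2])&(p<[509,381])).all()
    best.append(np.mean([g[int(round(v)),int(round(u))] for u,v in p]) if ok else 255)
best=np.array(best);m=np.convolve(np.r_[best[-2:],best,best[:2]],np.ones(5)/5,'valid')
i=np.argsort(m)[:8]
loc=(np.degrees(a[i])-180-22.6)%360
print("min grey",m[i].round(0),"ring angle mod 360",loc.round(0),"median",np.median(m[m<255]),"visible",int((m<250).sum()))
cv2.imwrite("pics/last.png",im[:,:,::-1])
E
python3 mk.py; python3 mk.py top
```

```text
t 6.65 p [487.   73.5  66.1] psi 0.421 j6 1.062 F [-6.8 -2.4  6.5] F tool [-7.2 -0.6 -6.5]
r 56.4 polar -2.718 grip -0.0 axis in tool mm [56.4 -0.1 -0.2] tilt [-0.004 -0.001 -1.   ]
min grey [52. 53. 55. 60. 66. 72. 72. 72.] ring angle mod 360 [ 67.  68.  66.  69.  65.  70. 337. 336.] median 142.8 visible 360
min grey [120. 120. 120. 120. 120. 120. 121. 121.] ring angle mod 360 [333. 334. 332. 330. 331. 335. 329. 328.] median 138.025 visible 360
```

The ring follows (67° for 69° swept). Continuing.

```bash
python3 -m jog '[[0.0003,0.0066,0,0,0,-0.12,0],[0.0004,0.0066,0,0,0,-0.12,0],[0.0003,0.0066,0,0,0,-0.12,0],[0.0004,0.0066,0,0,0,-0.12,0]]'>/dev/null;python3 st.py
python3 -m jog '[[0.0003,0.0066,0,0,0,-0.12,0],[0.0004,0.0066,0,0,0,-0.12,0],[0.0004,0.0066,0,0,0,-0.12,0],[0.0004,0.0066,0,0,0,-0.12,0]]'>/dev/null;python3 st.py; python3 mk.py
```

```text
t 7.15 p [503.2  51.9  66.1] psi 0.901 j6 0.543 F [-6.6 -6.1  4.5] F tool [-8.9 -1.4 -4.5]
r 57.0 polar -2.238 grip -0.002 axis in tool mm [57.  -0.1 -0.2] tilt [-0.004 -0.002 -1.   ]
t 7.55 p [527.9  40.1  66.3] psi 1.381 j6 0.048 F [-2.7 -8.2  0.2] F tool [-8.6 -1.1 -0.2]
r 57.5 polar -1.756 grip 0.002 axis in tool mm [57.5 -0.3 -0.2] tilt [-0.001 -0.003 -1.   ]
min grey [30. 30. 31. 33. 37. 44. 46. 55.] ring angle mod 360 [120. 119. 121. 118. 122. 117. 123. 124.] median 82.35000000000001 visible 360
```

```bash
python3 -m jog '[[0.0003,0.0066,0,0,0,-0.12,0],[0.0003,0.0066,0,0,0,-0.12,0],[0.0004,0.0066,0,0,0,-0.12,0],[0.0004,0.0066,0,0,0,-0.12,0]]'>/dev/null;python3 st.py
python3 -m jog '[[0.0004,0.0066,0,0,0,-0.12,0],[0.0004,0.0066,0,0,0,-0.12,0],[0.0004,0.0066,0,0,0,-0.12,0],[0.0004,0.0066,0,0,0,-0.12,0]]'>/dev/null;python3 st.py
python3 -m jog '[[0.0004,0.0066,0,0,0,-0.12,0],[0.0004,0.0066,0,0,0,-0.12,0],[0.0004,0.0066,0,0,0,-0.12,0],[0.0004,0.0066,0,0,0,-0.12,0]]'>/dev/null;python3 st.py; python3 mk.py
```

```text
t 8.0 p [555.   41.2  66.4] psi 1.861 j6 -0.423 F [ 0.1 -7.5 -1.5] F tool [-7.2 -2.   1.6]
r 57.9 polar -1.282 grip 0.001 axis in tool mm [57.9  0.1 -0.2] tilt [ 0.001 -0.003 -1.   ]
t 8.4 p [578.2  54.6  66.4] psi 2.34 j6 -0.875 F [ 2.7 -6.7 -1.6] F tool [-6.7 -2.7  1.7]
r 57.9 polar -0.814 grip 0.004 axis in tool mm [57.9  0.7 -0.2] tilt [ 0.003 -0.003 -1.   ]
t 8.8 p [592.7  77.2  66.5] psi 2.82 j6 -1.314 F [ 6.  -5.  -4.5] F tool [-7.2 -2.8  4.6]
r 57.6 polar -0.345 grip -0.0 axis in tool mm [57.6  1.4 -0.3] tilt [ 0.004 -0.002 -1.   ]
min grey [47. 49. 51. 53. 58. 61. 69. 72.] ring angle mod 360 [205. 204. 206. 203. 202. 207. 201. 165.] median 139.425 visible 360
```

```bash
python3 -m jog '[[0.0004,0.0066,0,0,0,-0.12,0],[0.0005,0.0067,0,0,0,-0.12,0],[0.0005,0.0067,0,0,0,-0.12,0],[0.0005,0.0067,0,0,0,-0.12,0]]'>/dev/null;python3 st.py
python3 -m jog '[[0.0005,0.0067,0,0,0,-0.12,0],[0.0005,0.0067,0,0,0,-0.12,0],[0.0005,0.0067,0,0,0,-0.12,0],[0.0005,0.0067,0,0,0,-0.12,0]]'>/dev/null;python3 st.py
python3 -m jog '[[0.0004,0.0066,0,0,0,-0.12,0],[0.0004,0.0066,0,0,0,-0.12,0],[0.0004,0.0066,0,0,0,-0.12,0]]'>/dev/null;python3 st.py; python3 mk.py
```

```text
t 9.25 p [595.  104.4  66.6] psi -2.983 j6 -1.749 F [ 9.4 -0.2 -4.7] F tool [-9.2 -1.6  4.8]
r 57.0 polar 0.135 grip 0.005 axis in tool mm [57.   1.4 -0.3] tilt [ 0.006 -0.001 -1.   ]
t 9.65 p [584.2 129.7  66.6] psi -2.503 j6 -2.188 F [ 8.9  4.1 -4.8] F tool [-9.6 -2.   4.9]
r 56.4 polar 0.625 grip -0.0 axis in tool mm [56.4  0.8 -0.3] tilt [ 0.006  0.001 -1.   ]
t 9.95 p [569.1 143.6  66.5] psi -2.143 j6 -2.523 F [ 5.9  4.6 -3.2] F tool [-7.1 -2.4  3.2]
r 56.0 polar 0.992 grip -0.004 axis in tool mm [56.   0.4 -0.2] tilt [ 0.004  0.001 -1.   ]
min grey [49. 50. 51. 55. 60. 66. 74. 81.] ring angle mod 360 [285. 286. 284. 287. 283. 288. 282. 289.] median 129.275 visible 360
```

Ring is at 285°. I back off and orbit back at r≈66 to unwind the wrist, then do a second stroke. The contact radii fit a centre of (539.2, 95.6) and r = 56.6, which I'll use from here.

```bash
sed -i 's/538.5,96.7/539.2,95.6/' st.py mk.py
python3 -m jog '[[-0.010,0,0,0,0,0,0],[0,0,0,0,0,0,0]]'>/dev/null;python3 st.py;python3 mk.py
python3 -m jog '[[0.00065,-0.0092,0,0,0,0.14,0],[0.00065,-0.0092,0,0,0,0.14,0],[0.00065,-0.0092,0,0,0,0.14,0],[0.00065,-0.0092,0,0,0,0.14,0],[0.00065,-0.0092,0,0,0,0.14,0]]'>/dev/null;python3 st.py
python3 -m jog '[[0.00065,-0.0092,0,0,0,0.14,0],[0.00065,-0.0092,0,0,0,0.14,0],[0.00065,-0.0092,0,0,0,0.14,0],[0.00065,-0.0092,0,0,0,0.14,0],[0.00065,-0.0092,0,0,0,0.14,0]]'>/dev/null;python3 st.py
```

```text
t 10.2 p [574.  151.7  66.4] psi -2.148 j6 -2.503 F [ 0.9  0.  -0.9] F tool [-0.5 -0.7  0.9]
r 66.0 polar 1.015 grip -0.001 axis in tool mm [66.  -1.4 -0. ] tilt [ 0.001 -0.    -1.   ]
min grey [49. 50. 51. 54. 56. 63. 68. 77.] ring angle mod 360 [285. 286. 287. 284. 288. 283. 289. 282.] median 134.8 visible 360
t 10.75 p [600.8 114.2  66.1] psi -2.854 j6 -1.862 F [-0.1 -0.5 -0.5] F tool [ 0.2 -0.4  0.5]
r 64.3 polar 0.294 grip -0.001 axis in tool mm [64.3 -0.4  0. ] tilt [-0. -0. -1.]
t 11.25 p [597.9  69.   66.1] psi 2.729 j6 -1.238 F [ 1.8 -0.  -0.4] F tool [-1.7  0.7  0.4]
r 64.5 polar -0.426 grip 0.005 axis in tool mm [64.5  0.8  0. ] tilt [-0. -0. -1.]
```

```bash
python3 -m jog '[[0.00065,-0.0090,0,0,0,0.14,0],[0.00065,-0.0090,0,0,0,0.14,0],[0.00065,-0.0090,0,0,0,0.14,0],[0.00065,-0.0090,0,0,0,0.14,0],[0.00065,-0.0090,0,0,0,0.14,0]]'>/dev/null
python3 -m jog '[[0.00065,-0.0090,0,0,0,0.14,0],[0.00065,-0.0090,0,0,0,0.14,0],[0.00065,-0.0090,0,0,0,0.14,0],[0.00065,-0.0090,0,0,0,0.14,0],[0.00065,-0.0090,0,0,0,0.14,0]]'>/dev/null;python3 st.py
python3 -m jog '[[0.00065,-0.0090,0,0,0,0.14,0],[0.00065,-0.0090,0,0,0,0.14,0],[0.00065,-0.0090,0,0,0,0.14,0],[0.00065,-0.0090,0,0,0,0.14,0],[0.00065,-0.0090,0,0,0,0.14,0]]'>/dev/null;python3 st.py
python3 -m jog '[[0.00065,-0.0090,0,0,0,0.14,0],[0.00065,-0.0090,0,0,0,0.14,0],[0.00065,-0.0090,0,0,0,0.14,0],[0.00065,-0.0090,0,0,0,0.14,0],[0.00065,-0.0090,0,0,0,0.14,0]]'>/dev/null;python3 st.py
```

```text
t 12.25 p [523.2  32.2  66.2] psi 1.329 j6 0.08 F [ 0.8  0.2 -0.1] F tool [0.4 0.7 0.1]
r 65.4 polar -1.818 grip 0.003 axis in tool mm [65.4  0.3 -0. ] tilt [-0. -0. -1.]
t 12.75 p [486.5  57.   66.3] psi 0.629 j6 0.819 F [-0.2 -0.4  0.5] F tool [-0.4  0.2 -0.5]
r 65.4 polar -2.509 grip 0.0 axis in tool mm [65.4 -0.2 -0. ] tilt [-0. -0. -1.]
t 13.25 p [474.3  99.7  66.3] psi -0.071 j6 1.607 F [ 0.3  0.4 -0.4] F tool [ 0.3 -0.4  0.4]
r 65.0 polar 3.079 grip -0.001 axis in tool mm [65.  -0.5 -0. ] tilt [-0. -0. -1.]
```

```bash
python3 -m jog '[[0.00065,-0.0090,0,0,0,0.14,0],[0.00065,-0.0090,0,0,0,0.14,0],[0.00065,-0.0090,0,0,0,0.14,0],[0.00065,-0.0090,0,0,0,0.14,0],[0.00065,-0.0090,0,0,0,0.14,0]]'>/dev/null
python3 -m jog '[[0.004,-0.0005,0,0,0,0,0],[0.004,0,0,0,0,0,0],[0,0,0,0,0,0,0]]'>/dev/null;python3 st.py
python3 -m jog '[[0.001,0,0,0,0,0,0],[0,0,0,0,0,0,0]]'>/dev/null;python3 st.py
```

```text
t 14.05 p [498.  134.6  66.1] psi -0.762 j6 2.368 F [-1.8  4.   0.5] F tool [-4.1 -1.7 -0.5]
r 56.8 polar 2.384 grip 0.003 axis in tool mm [56.8 -0.3 -0.1] tilt [-0.002  0.001 -1.   ]
t 14.25 p [498.  134.4  66.1] psi -0.762 j6 2.367 F [-5.6  6.7  2.9] F tool [-8.7 -0.9 -2.9]
r 56.6 polar 2.387 grip 0.002 axis in tool mm [56.6 -0.4 -0.2] tilt [-0.003  0.001 -1.   ]
```

```bash
python3 -m jog '[[0.0004,0.0067,0,0,0,-0.12,0],[0.0004,0.0067,0,0,0,-0.12,0],[0.0004,0.0067,0,0,0,-0.12,0],[0.0004,0.0067,0,0,0,-0.12,0],[0.0004,0.0067,0,0,0,-0.12,0]]'>/dev/null;python3 st.py
python3 -m jog '[[0.0004,0.0067,0,0,0,-0.12,0],[0.0004,0.0067,0,0,0,-0.12,0],[0.0004,0.0067,0,0,0,-0.12,0],[0.0004,0.0067,0,0,0,-0.12,0],[0.0004,0.0067,0,0,0,-0.12,0]]'>/dev/null;python3 st.py;python3 mk.py
```

```text
t 14.75 p [483.  104.2  66.1] psi -0.157 j6 1.702 F [-4.2  2.4  3.1] F tool [-4.5 -1.7 -3.1]
r 56.8 polar 2.99 grip -0.003 axis in tool mm [56.8 -0.3 -0.2] tilt [-0.003  0.    -1.   ]
t 15.25 p [487.9  71.   66.1] psi 0.443 j6 1.035 F [-2.3 -0.5  2.7] F tool [-2.3 -0.5 -2.7]
r 56.9 polar -2.694 grip -0.0 axis in tool mm [56.9 -0.2 -0.1] tilt [-0.002 -0.    -1.   ]
min grey [26. 26. 28. 29. 33. 36. 41. 45.] ring angle mod 360 [355. 354. 356. 353. 357. 352. 358. 351.] median 148.10000000000002 visible 360
```

```bash
python3 -m jog '[[0.0010,0.0067,0,0,0,-0.12,0],[0.0005,0.0067,0,0,0,-0.12,0],[0.0004,0.0067,0,0,0,-0.12,0],[0.0004,0.0067,0,0,0,-0.12,0],[0.0004,0.0067,0,0,0,-0.12,0]]'>/dev/null;python3 st.py
python3 -m jog '[[0.0004,0.0067,0,0,0,-0.12,0],[0.0004,0.0067,0,0,0,-0.12,0],[0.0004,0.0067,0,0,0,-0.12,0],[0.0004,0.0067,0,0,0,-0.12,0],[0.0004,0.0067,0,0,0,-0.12,0]]'>/dev/null;python3 st.py;python3 mk.py
```

```text
t 15.8 p [510.9  46.4  66.1] psi 1.04 j6 0.395 F [-3.9 -4.1  0.8] F tool [-5.5 -1.3 -0.8]
r 56.8 polar -2.093 grip 0.001 axis in tool mm [56.8 -0.5 -0.1] tilt [-0.002 -0.001 -1.   ]
t 16.3 p [543.9  38.9  66.2] psi 1.64 j6 -0.211 F [-1.4 -2.7 -0.5] F tool [-2.6 -1.6  0.5]
r 56.9 polar -1.488 grip -0.003 axis in tool mm [56.9 -0.8 -0.1] tilt [-0.    -0.001 -1.   ]
min grey [32. 32. 34. 36. 40. 44. 50. 54.] ring angle mod 360 [61. 62. 60. 63. 59. 64. 58. 65.] median 87.6 visible 360
```

```bash
python3 -m jog '[[0.0010,0.0067,0,0,0,-0.12,0],[0.0005,0.0067,0,0,0,-0.12,0],[0.0004,0.0067,0,0,0,-0.12,0],[0.0005,0.0067,0,0,0,-0.12,0],[0.0004,0.0067,0,0,0,-0.12,0]]'>/dev/null;python3 st.py
python3 -m jog '[[0.0005,0.0067,0,0,0,-0.12,0],[0.0005,0.0067,0,0,0,-0.12,0],[0.0004,0.0067,0,0,0,-0.12,0],[0.0004,0.0067,0,0,0,-0.12,0],[0.0005,0.0067,0,0,0,-0.12,0]]'>/dev/null;python3 st.py;python3 mk.py
```

```text
t 16.85 p [575.1  51.5  66.4] psi 2.237 j6 -0.779 F [ 2.2 -3.8 -1. ] F tool [-4.4 -0.6  1. ]
r 56.8 polar -0.887 grip -0.003 axis in tool mm [56.8 -1.  -0.1] tilt [ 0.001 -0.001 -1.   ]
t 17.35 p [593.7  79.4  66.4] psi 2.838 j6 -1.329 F [ 1.5 -1.5 -0.9] F tool [-1.8 -1.   0.9]
r 56.9 polar -0.289 grip -0.001 axis in tool mm [56.9 -0.9 -0.1] tilt [ 0.001 -0.001 -1.   ]
min grey [53. 53. 55. 60. 62. 71. 73. 73.] ring angle mod 360 [129. 130. 128. 131. 127. 132. 149. 148.] median 141.175 visible 360
```

```bash
python3 -m jog '[[0.0012,0.0067,0,0,0,-0.12,0],[0.0006,0.0067,0,0,0,-0.12,0],[0.0005,0.0067,0,0,0,-0.12,0],[0.0005,0.0067,0,0,0,-0.12,0],[0.0005,0.0067,0,0,0,-0.12,0]]'>/dev/null;python3 st.py
python3 -m jog '[[0.0006,0.0067,0,0,0,-0.12,0],[0.0005,0.0067,0,0,0,-0.12,0],[0.0005,0.0067,0,0,0,-0.12,0],[0.0005,0.0067,0,0,0,-0.12,0],[0.0005,0.0067,0,0,0,-0.12,0]]'>/dev/null;python3 st.py;python3 mk.py
```

```text
t 17.9 p [593.2 113.1  66.5] psi -2.848 j6 -1.87 F [ 5.6  0.2 -2. ] F tool [-5.4 -1.4  2. ]
r 56.7 polar 0.313 grip 0.001 axis in tool mm [56.7 -1.1 -0.2] tilt [ 0.004  0.    -1.   ]
t 18.4 p [573.6 140.7  66.5] psi -2.247 j6 -2.423 F [ 4.   3.1 -1.3] F tool [-4.9 -1.2  1.3]
r 56.7 polar 0.92 grip -0.005 axis in tool mm [56.7 -1.5 -0.1] tilt [ 0.002  0.001 -1.   ]
min grey [48. 49. 50. 52. 54. 59. 65. 72.] ring angle mod 360 [201. 202. 200. 199. 203. 198. 204. 197.] median 135.05 visible 360
```

```bash
python3 -m jog '[[-0.009,-0.001,0,0,0,0,0],[0.00065,-0.0091,0,0,0,0.14,0],[0.00065,-0.0091,0,0,0,0.14,0],[0.00065,-0.0091,0,0,0,0.14,0],[0.00065,-0.0091,0,0,0,0.14,0]]'>/dev/null;python3 st.py
python3 -m jog '[[0.00065,-0.0091,0,0,0,0.14,0],[0.00065,-0.0091,0,0,0,0.14,0],[0.00065,-0.0091,0,0,0,0.14,0],[0.00065,-0.0091,0,0,0,0.14,0],[0.00065,-0.0091,0,0,0,0.14,0]]'>/dev/null;python3 st.py
python3 -m jog '[[0.00065,-0.0091,0,0,0,0.14,0],[0.00065,-0.0091,0,0,0,0.14,0],[0.00065,-0.0091,0,0,0,0.14,0],[0.00065,-0.0091,0,0,0,0.14,0],[0.00065,-0.0091,0,0,0,0.14,0]]'>/dev/null
python3 -m jog '[[0.00065,-0.0091,0,0,0,0.14,0],[0.00065,-0.0091,0,0,0,0.14,0],[0.00065,-0.0091,0,0,0,0.14,0],[0.00065,-0.0091,0,0,0,0.14,0],[0.00065,-0.0091,0,0,0,0.14,0]]'>/dev/null;python3 st.py
python3 -m jog '[[0.00065,-0.0091,0,0,0,0.14,0],[0.00065,-0.0091,0,0,0,0.14,0],[0,0,0,0,0,0,0]]'>/dev/null;python3 st.py;python3 mk.py
```

```text
t 18.95 p [600.8 116.8  66.2] psi -2.819 j6 -1.892 F [ 0.1 -0.6  0.4] F tool [ 0.1 -0.6 -0.4]
r 65.2 polar 0.331 grip -0.001 axis in tool mm [65.2 -0.6  0. ] tilt [-0. -0. -1.]
t 19.45 p [599.8  71.8  66.2] psi 2.764 j6 -1.267 F [ 0.2 -0.3  1.1] F tool [-0.2 -0.2 -1.1]
r 65.1 polar -0.373 grip -0.001 axis in tool mm [65.1 -0.3  0. ] tilt [-0. -0. -1.]
t 20.45 p [525.9  31.6  66.3] psi 1.364 j6 0.045 F [ 0.2 -0.4  0.1] F tool [-0.3  0.2 -0.1]
r 65.4 polar -1.775 grip 0.001 axis in tool mm [65.4 -0.2 -0. ] tilt [-0. -0. -1.]
t 20.75 p [508.4  38.1  66.3] psi 1.09 j6 0.326 F [ 1.   0.4 -0.4] F tool [0.8 0.7 0.4]
r 65.3 polar -2.063 grip -0.002 axis in tool mm [65.3  0.7 -0. ] tilt [-0.001 -0.    -1.   ]
min grey [55. 56. 57. 61. 65. 72. 76. 76.] ring angle mod 360 [202. 203. 201. 200. 204. 199. 297. 298.] median 79.525 visible 360
```

```bash
python3 -m jog '[[0.004,0.0005,0,0,0,0,0],[0.0045,0,0,0,0,0,0],[0.001,0,0,0,0,0,0],[0,0,0,0,0,0,0]]'>/dev/null;python3 st.py
python3 -m jog '[[0.0004,0.0067,0,0,0,-0.12,0],[0.0004,0.0067,0,0,0,-0.12,0],[0.0005,0.0067,0,0,0,-0.12,0],[0.0004,0.0067,0,0,0,-0.12,0],[0.0005,0.0067,0,0,0,-0.12,0]]'>/dev/null;python3 st.py
```

```text
t 21.2 p [513.6  45.2  66.3] psi 1.097 j6 0.337 F [-4.  -9.4  2.3] F tool [-10.2   0.8  -2.2]
r 56.6 polar -2.041 grip -0.001 axis in tool mm [56.6 -0.2 -0.2] tilt [-0.001 -0.002 -1.   ]
t 21.7 p [547.   39.5  66.4] psi 1.702 j6 -0.27 F [ 0.5 -7.5  0. ] F tool [-7.5 -0.5 -0. ]
r 56.7 polar -1.433 grip -0.0 axis in tool mm [56.7 -0.4 -0.1] tilt [ 0.    -0.002 -1.   ]
```

```bash
python3 -m jog '[[0.0004,0.0067,0,0,0,-0.12,0],[0.0005,0.0067,0,0,0,-0.12,0],[0.0004,0.0067,0,0,0,-0.12,0],[0.0005,0.0067,0,0,0,-0.12,0],[0.0004,0.0067,0,0,0,-0.12,0]]'>/dev/null;python3 st.py
python3 -m jog '[[0.0007,0.0067,0,0,0,-0.12,0],[0.0005,0.0067,0,0,0,-0.12,0],[0.0005,0.0067,0,0,0,-0.12,0],[0.0005,0.0067,0,0,0,-0.12,0],[0.0004,0.0067,0,0,0,-0.12,0]]'>/dev/null;python3 st.py;python3 mk.py
```

```text
t 22.2 p [577.6  53.8  66.5] psi 2.301 j6 -0.838 F [ 2.4 -4.2 -0.7] F tool [-4.7 -1.   0.8]
r 56.7 polar -0.828 grip -0.003 axis in tool mm [56.7 -0.7 -0.1] tilt [ 0.002 -0.002 -1.   ]
t 22.7 p [594.5  83.   66.5] psi 2.901 j6 -1.386 F [ 4.5 -2.3 -1.2] F tool [-4.9 -1.1  1.2]
r 56.7 polar -0.224 grip -0.002 axis in tool mm [56.7 -0.9 -0.2] tilt [ 0.003 -0.001 -1.   ]
min grey [49. 51. 52. 55. 60. 63. 72. 74.] ring angle mod 360 [307. 306. 308. 309. 305. 310. 304. 171.] median 139.375 visible 360
```

```bash
python3 -m jog '[[0.0007,0.0067,0,0,0,-0.12,0],[0.0005,0.0067,0,0,0,-0.12,0],[0.0005,0.0067,0,0,0,-0.12,0],[0.0005,0.0067,0,0,0,-0.12,0]]'>/dev/null;python3 st.py
python3 -m jog '[[0.0005,0.0067,0,0,0,-0.12,0],[0.0005,0.0067,0,0,0,-0.12,0],[0.0004,0.0067,0,0,0,-0.12,0],[0.0004,0.0067,0,0,0,-0.12,0]]'>/dev/null;python3 st.py;
python3 -m jog '[[0,0,0,0,0,0,0],[-0.009,0,0,0,0,0,0],[0,0,0,0,0,0,0]]'>/dev/null;python3 st.py;python3 mk.py
```

```text
t 23.15 p [594.  110.2  66.5] psi -2.902 j6 -1.821 F [ 4.2  0.8 -1.3] F tool [-4.3 -0.2  1.3]
r 56.7 polar 0.261 grip -0.003 axis in tool mm [56.7 -1.2 -0.2] tilt [ 0.003 -0.    -1.   ]
t 23.55 p [581.  134.1  66.4] psi -2.422 j6 -2.26 F [ 1.9 -0.3  0.1] F tool [-1.2 -1.5 -0.1]
r 56.8 polar 0.744 grip 0.004 axis in tool mm [56.8 -1.4 -0.1] tilt [ 0.002  0.    -1.   ]
t 23.85 p [587.8 139.7  66.2] psi -2.429 j6 -2.243 F [-0.4  0.1  0. ] F tool [ 0.2  0.4 -0. ]
r 65.6 polar 0.737 grip -0.0 axis in tool mm [65.6 -1.6 -0. ] tilt [ 0. -0. -1.]
min grey [49. 49. 52. 52. 56. 59. 66. 70.] ring angle mod 360 [  2.   1.   0.   3.   4. 359.   5. 358.] median 139.9 visible 360
```

View pics/last.png

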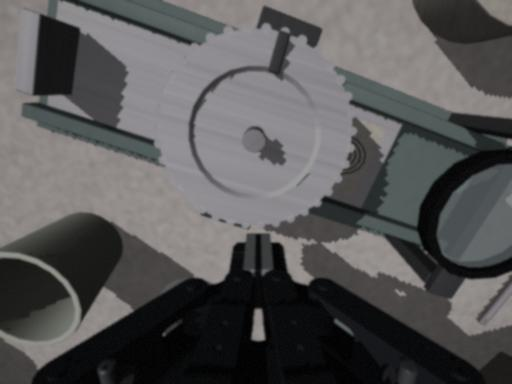

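The view shows the ring mark back at viewer -x (281,52), so the ring is at ≈722°. The tab is at upper left (~(45,55)) and the carriage is still in place. I raise, turn so that tool x points along the push direction (ψ=1.965), and go behind the tab.

```bash
python3 -m jog '[[-0.004,0,-0.04,0,0,0,0],[0,0,-0.045,0,0,0,0],[0,0,0,0,0,0.145,0],[0,0,0,0,0,0.145,0],[0,0,0,0,0,0.145,0]]'>/dev/null
python3 -m jog '[[0,0,0,0,0,0.145,0],[0,0,0,0,0,0.145,0],[0,0,0,0,0,0.145,0],[0,0,0,0,0,0.145,0],[0,0,0,0,0,0.145,0]]'>/dev/null
python3 -m jog '[[0,0,0,0,0,0.145,0],[0,0,0,0,0,0.145,0],[0,0,0,0,0,0.145,0],[0,0,0,0,0,0.145,0],[0,0,0,0,0,0.145,0]]'>/dev/null
python3 st.py; python3 st.py 596.1 -41
```

```text
t 25.4 p [590.  141.7 151.1] psi 1.963 j6 -0.35 F [ 0.7 -0.1  0.7] F tool [-0.3  0.6 -0.7]
r 68.5 polar 0.737 grip -0.001 axis in tool mm [-23.1 -64.5   0. ] tilt [-0.001 -0.    -1.   ]
t 25.4 p [590.  141.7 151.1] psi 1.963 j6 -0.35 F [ 0.7 -0.1  0.7] F tool [-0.3  0.6 -0.7]
r 182.8 polar 1.604 grip -0.001 axis in tool mm [-171.1  -64.2    0. ] tilt [-0.001 -0.    -1.   ]
```

```bash
python3 -m jog '[[-0.034,-0.0128,0,0,0,0,0],[-0.034,-0.0128,0,0,0,0,0],[-0.034,-0.0128,0,0,0,0,0],[-0.034,-0.0128,0,0,0,0,0],[-0.034,-0.0128,0,0,0,0,0]]'>/dev/null
python3 -m jog '[[0,0,0,0,0,0,0],[0,0,0,0,0,0,0]]'>/dev/null; python3 st.py 596.1 -41
python3 - <<'E'
from h import *
s=sense(); im=eyes.capture("wrist");cv2.imwrite("pics/w2.png",im[:,:,::-1])
c=cam("wrist",s);C=np.array([539.2,95.6]);u=np.array([-.3843,.9232]);v=np.array([.9232,.3843])
f=lambda x,y,z:np.r_[C+x*v+y*u,z]
print(w2px(c,[f(0,-120,47),f(-20,-125,47),f(20,-125,47),f(-42,-142,20),f(42,-142,20)]).round(0))
E
```

```text
t 26.1 p [597.1 -40.  151.1] psi 1.968 j6 -0.66 F [0.1 0.6 0.2] F tool [ 0.5  0.4 -0.2]
r 1.4 polar 0.786 grip -0.001 axis in tool mm [-0.5 -1.3  0. ] tilt [-0.001  0.    -1.   ]
[[258. 162.]
 [235. 167.]
 [281. 167.]
 [215. 177.]
 [301. 177.]]
```

View pics/w2.png

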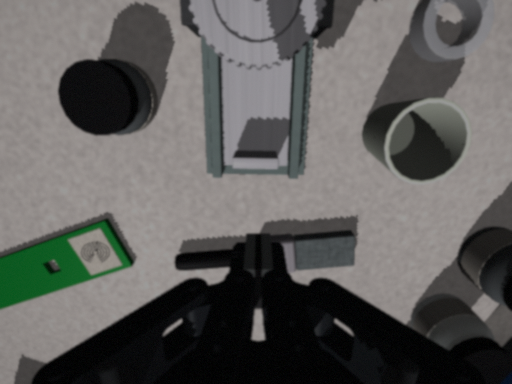

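The tab's top strip is at (233–278, 162) against (235–281, 167) predicted, and the brush is well behind. I descend and push along tool +x.

```bash
python3 -m jog '[[0,-0.001,0.03,0,0,0,0],[0,0,0.03,0,0,0,0],[0,0,0.03,0,0,0,0],[0,0,0.026,0,0,0,0],[0,0,0,0,0,0,0]]'>/dev/null;python3 st.py 596.1 -41
python3 -m jog '[[0.003,0,0,0,0,0,0],[0.003,0,0,0,0,0,0],[0.003,0,0,0,0,0,0],[0.002,0,0,0,0,0,0],[0,0,0,0,0,0,0]]'>/dev/null;python3 st.py 596.1 -41
python3 -m jog '[[0.002,0,0,0,0,0,0],[0.002,0,0,0,0,0,0],[0.002,0,0,0,0,0,0],[0.002,0,0,0,0,0,0],[0,0,0,0,0,0,0]]'>/dev/null;python3 st.py 596.1 -41
```

```text
t 26.65 p [594.4 -38.1  32.1] psi 1.972 j6 -0.662 F [-0.6 -0.5  0.7] F tool [-0.2 -0.8 -0.7]
r 3.3 polar 2.114 grip 0.001 axis in tool mm [-3.3  0.5 -0. ] tilt [-0.006  0.002 -1.   ]
t 27.15 p [592.3 -29.6  36. ] psi 1.971 j6 -0.648 F [-0.4  0.7 -0.7] F tool [ 0.8 -0.1  0.7]
r 12.0 polar 1.897 grip -0.001 axis in tool mm [-12.   -0.9   0. ] tilt [ 0.001 -0.    -1.   ]
t 27.65 p [588.8 -22.2  35.3] psi 1.971 j6 -0.637 F [ 1.2 -2.1  1.8] F tool [-2.4  0.2 -1.8]
r 20.2 polar 1.94 grip -0.002 axis in tool mm [-20.2  -0.6  -0. ] tilt [-0.  0. -1.]
```

```bash
python3 -m jog '[[0.005,0,0,0,0,0,0],[0.005,0,0,0,0,0,0],[0.005,0,0,0,0,0,0],[0.005,0,0,0,0,0,0],[0.005,0,0,0,0,0,0]]'>/dev/null;python3 st.py 596.1 -41
python3 -m jog '[[0.005,0,0,0,0,0,0],[0.005,0,0,0,0,0,0],[0.005,0,0,0,0,0,0],[0.005,0,0,0,0,0,0],[0,0,0,0,0,0,0]]'>/dev/null;python3 st.py 596.1 -41
python3 -m jog '[[0.003,0,0,0,0,0,0],[0.003,0,0,0,0,0,0],[0.003,0,0,0,0,0,0],[0.002,0,0,0,0,0,0],[0,0,0,0,0,0,0]]'>/dev/null;python3 st.py 596.1 -41
```

```text
t 28.15 p [578.9   1.1  35.3] psi 1.971 j6 -0.601 F [ 1.9 -2.8  2.4] F tool [-3.3  0.6 -2.4]
r 45.4 polar 1.958 grip 0.001 axis in tool mm [-45.4  -0.6  -0. ] tilt [-0.  0. -1.]
t 28.65 p [570.7  19.9  35. ] psi 1.971 j6 -0.571 F [-0.1  0.2 -0. ] F tool [ 0.2 -0.   0. ]
r 66.0 polar 1.965 grip 0.001 axis in tool mm [-66.   -0.4  -0.1] tilt [-0.001  0.001 -1.   ]
t 29.15 p [566.7  29.6  35.1] psi 1.971 j6 -0.555 F [-0.1 -0.1 -0.4] F tool [-0.  -0.1  0.4]
r 76.5 polar 1.965 grip -0.001 axis in tool mm [-76.5  -0.5  -0.1] tilt [-0.001  0.    -1.   ]
```

```bash
python3 -m jog '[[0.002,0,0,0,0,0,0],[0.001,0,0,0,0,0,0],[0,0,0,0,0,0,0]]'>/dev/null;python3 st.py 596.1 -41
python3 -m jog '[[0.001,0,0,0,0,0,0],[0.001,0,0,0,0,0,0],[0,0,0,0,0,0,0]]'>/dev/null;python3 st.py 596.1 -41
python3 -m jog '[[0.001,0,0,0,0,0,0],[0.001,0,0,0,0,0,0],[0,0,0,0,0,0,0]]'>/dev/null;python3 st.py 596.1 -41
```

```text
t 29.45 p [565.8  32.1  35.3] psi 1.971 j6 -0.55 F [-0.3 -0.2 -0.1] F tool [-0.1 -0.4  0.1]
r 79.1 polar 1.964 grip 0.002 axis in tool mm [-79.1  -0.6  -0. ] tilt [-0.  0. -1.]
t 29.75 p [565.1  33.8  35.3] psi 1.971 j6 -0.547 F [ 1.4 -1.3 -0.4] F tool [-1.8  0.7  0.4]
r 81.0 polar 1.964 grip 0.0 axis in tool mm [-81.   -0.6  -0. ] tilt [-0.  0. -1.]
t 30.05 p [564.9  34.8  35.5] psi 1.971 j6 -0.544 F [ 2.3 -6.5 -1.2] F tool [-6.9 -0.5  1.2]
r 82.0 polar 1.962 grip -0.002 axis in tool mm [-82.   -0.8   0.2] tilt [ 0.001 -0.001 -1.   ]
```

```bash
python3 -m jog '[[0.001,0,0,0,0,0,0],[0,0,0,0,0,0,0]]'>/dev/null;python3 st.py 596.1 -41
python3 -m jog '[[-0.01,0,0,0,0,0,0],[-0.01,0,0,0,0,0,0],[0,0,-0.04,0,0,0,0],[0,0,-0.04,0,0,0,0],[0,0,-0.04,0,0,0,0]]'>/dev/null
python3 -m jog '[[0,0,-0.03,0,0,0,0],[0,0,0,0,0,0,0],[0,0,0,0,0,0,0]]'; python3 mk.py; mv pics/last.png pics/w3.png
python3 - <<'E'
from h import *
s=sense();c=cam("wrist",s);C=np.array([539.2,95.6]);u=np.array([-.3843,.9232]);v=np.array([.9232,.3843])
f=lambda x,y,z:np.r_[C+x*v+y*u,z]
print(w2px(c,[f(-20,-45,47),f(20,-45,47),f(-20,-55,47),f(20,-55,47),f(0,160,14)]).round(0))
E
```

```text
t 30.25 p [565.1  34.9  35.9] psi 1.971 j6 -0.543 F [  3.4 -10.4  -1.2] F tool [-10.9  -0.9   1.3]
r 82.0 polar 1.959 grip 0.003 axis in tool mm [-82.   -1.    0.3] tilt [ 0.003 -0.003 -1.   ]
time_s: 31.05
eef_pos: [571.7, 17.9, 185.2]
ee_rot: [-0.0, 0.553, 0.833, 0.0]
force: [-0.0, 0.4, -0.5]
grip_width: 0.002
grip_force: 0.0
min grey [52. 53. 55. 56. 63. 63. 73. 74.] ring angle mod 360 [  2.   1.   3.   0.   4. 359.   5. 358.] median 141.95 visible 360
[[ 239.  142.]
 [ 280.  142.]
 [ 239.  152.]
 [ 280.  152.]
 [ 261. -102.]]
```

View pics/w3.png

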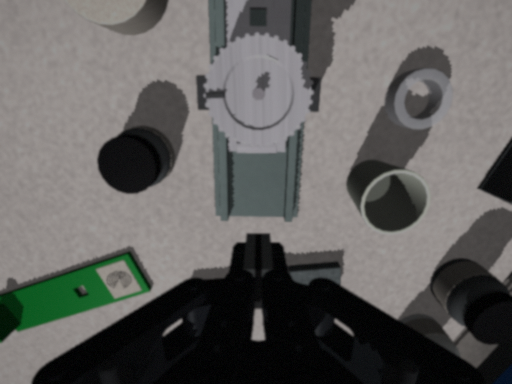

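Run:
```python
from h import *
s=sense();c=cam("wrist",s)
im=cv2.imread("pics/w3.png",0)
_,st,_,ce=None,None,None,None
g=im[0:32,238:280]; m=((g<np.median(g)-35)*255).astype('uint8')
n,l,sts,cen=cv2.connectedComponentsWithStats(m);i=1+np.argmax(sts[1:,4]);print(sts[i],cen[i])
P=px2w(c,[cen[i]+[238,0]],14)[0][:2]-[539.2,95.6]
print("hole in viewer",P@[.9232,.3843],P@[-.3843,.9232])
t=im[130:165,240:278].mean(1).round();print(t)
```

```text
[16  8  2  1  2] [16.5  8. ]
hole in viewer -5.72946447058556 75.99899710586759
[139. 145. 147. 147. 147. 147. 147. 147. 147. 147. 147. 147. 147. 145.
 145. 144. 145. 147. 149. 149. 148. 146. 135. 112.  94.  90.  90.  90.
  90.  90.  90.  90.  90.  90.  90.]
```

Ring mark is still at 2° (≈722°). The tab's rear edge is at row 152.5 against 152 predicted for home, and the push ended hard against the stop. Handing in.

```bash
python3 -c "
from rig import finish_job;print(finish_job())"
```

```text
the job is handed in; nothing more can be done
None
```

The job is handed in at about 31 s, verdict not returned: by my measurements the ring was rolled loose about 722° and left there, the carriage was pushed home to within about 1 mm of the stop, and no bystander was seen to move.

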